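# Load the short flat-handled graver into the sharpener's feed rail

## Task

Take the short flat-handled graver out of the crowded rack, working in under the lamp bar without knocking the lamp or disturbing the other tools, and slide it point first down the sharpener's sloping feed rail with its thumb ridge showing in the rail's open slot. Push it down until the stiff black carrier inside the rail is fully at the bottom, and leave the graver there, with the other tools still standing in the rack.

Things in the scene. Friction and masses are not known exactly. Their poses are not given: they have to be found in the camera images.
- rack: Fixed beech rack, 60 (x) x 270 (y) x 36 mm high, with a row of five through slots along its y at y = -92, -46, 0, 46, 92 mm (x = 0), each 16.5 (x) x 8.5 (y) mm. Origin: centre of its underside; -x faces the robot, only its yaw varies. Besides the tools only 20 mm short burs stand on it, along its far (+x) edge.
- lamp_bar (a point): Middle of the fixed round lamp bar over the rack: 28 mm thick, 350 mm long, along the rack's y, its axis at x = +30, z = 215 mm of the rack, on 14 mm posts at y = -165 and +165 mm. It blocks a gripper coming straight down; one tilted about 30 degrees (from the robot's side, pointing down and away) gets in and can lift 40 mm straight up before drawing back to -x.
- graver: Graver to load, loose, 55 to 100 g: flat-sided wooden handle 24 (x) x 16 (y) x 85 mm long, with a flat steel blade 14 (x) x 6 (y) x 30 mm long below it (last 8 mm narrower). Origin: centre of the handle's lower end, resting on the rack's top, 36 mm up; +z up the handle, its top at z = 85 mm. Starts upright in one of the three middle slots, axes within 0.2 rad of the rack's.
- graver_top (a point): Centre of the handle's top end. Beside the handle's flat y sides, 16 mm apart, only some 25 mm are free to the neighbours on each side: too little for wide open fingers; open them to about 28 mm and grip the upper handle, about 20 mm below this point.
- graver_tip (a point): Lower end of the graver's blade, on its axis, 30 mm below graver; axes as the graver's.
- graver_ridge (a point): On the crest of the graver's thumb ridge, at (-16.8, 0, 34) mm of the graver: 6 mm wide, 5 mm proud, along the middle of the handle's -x side from 4 to 64 mm up. In the rack it faces the robot.
- long_graver: Bystander in the rack: a flat-sided graver like the wanted one, with a ridge too, but its handle is 112 mm long (27 mm longer). Same blade and same kind of origin as graver. To be left standing.
- pear_tool: Bystander in the rack: round pear-shaped turned handle, up to 22 mm in diameter, 92 mm long. Same blade and same kind of origin as graver. To be left standing.
- straight_tool: Bystander in the rack: round straight handle, 19 mm in diameter, 105 mm long. Same blade and same kind of origin as graver. To be left standing.
- knob_tool: Bystander in the rack: round handle with a knob at its top, up to 22 mm in diameter, 84 mm long. Same blade and same kind of origin as graver. To be left standing.
- sharpener: Fixed sharpener: base plate 240 x 120 x 20 mm, white motor box and hone disc (top at 96 mm) on its +x side, feed rail on its -x side. Origin: on the table, 40 mm to -x of the plate's centre; only its yaw varies. The rail leans 35 degrees from vertical, mouth up and away from the robot: its axis starts at (-30, 0, 30) mm and runs 95 mm along (0.574, 0, 0.819).
- rail_mouth (a point): Centre of the rail's open upper end, at (24.5, 0, 107.8) mm of the sharpener (axes as the sharpener's). Aluminium channel, inside 27 mm deep and 20 mm wide (y), walls 4 mm; its floor is the lower side; on the upper side, facing the robot, two lips leave a 12 mm slot for the ridge; the 17 mm nearest the mouth have no lips.
- carrier (a joint): Black plastic carrier block that slides in the rail: 0 = up, 0.020 m = fully at the bottom; starts between 0 and 0.006. It is stiff: friction about 6 N, stays where left; a graver's own weight does not move it. The stop at 0.020 is solid.
- carrier_top (a point): Centre of the carrier's top face, on the rail's axis, moves with it; fully down it is 65 mm below the mouth along the axis. +z runs up the rail towards the mouth, +x to the rail's floor, -x to the slot, y across. The blade's tip presses here; with the graver home, the top 50 mm of its handle stands out of the mouth.

How it is judged (in metres and radians):
On the way, in this order (a step that is already met when the one before it is completed fails the run):
1. the graver is lifted out of its slot, its blade tip clear of the rack (height (world z) of graver_tip above 0.038 m and contact force between graver and rack below 0.01 N), for 0.2 s.
2. the graver stands in the rail, point on the carrier, ridge in the slot, and the carrier is pushed to the bottom (value of joint carrier above 0.017 m and z of graver_tip in the frame of carrier_top between -0.004 and 0.004 m and distance between graver_tip and carrier_top below 0.012 m and angle between the z axis of graver and the z axis of carrier_top, either way round below 0.15 rad and x of graver_ridge in the frame of carrier_top below -0.008 m), for 0.2 s.
At the end, for the whole second after the job is handed in: Carrier 17 mm or more down its 20 mm travel; graver tip on the carrier top (within 4 mm along the rail, 12 mm in all), graver along the rail within 0.15 rad, ridge on the slot side, released, at rest; the four other tools in the rack moved under 12 mm and tilted under 0.2 rad (all of step 2 and linear speed of graver below 0.01 m/s and contact force between graver and the fingers below 0.05 N and distance of each of long_graver, pear_tool, straight_tool, knob_tool from where it was at the start of the episode below 0.012 m and angle between each of long_graver, pear_tool, straight_tool, knob_tool's own z axis and vertical below 0.2 rad); the robot touches nothing.
It fails at once if the rack or its lamp is knocked (over 25 N) (contact force between rack and the arm above 25 N).
It fails at once if another tool of the rack is pulled out or knocked over (distance of any of long_graver, pear_tool, straight_tool, knob_tool from where it was at the start of the episode above 0.02 m or angle between any of long_graver, pear_tool, straight_tool, knob_tool's own z axis and vertical above 0.4 rad).
It also fails if it takes over 45 s, if anything falls off the work surface, if the arm or the gripper's body presses on something with over 40 N, if the wrist force passes 120 N, or if a joint passes its speed limit or range.

## Robot

A 6-joint arm with a two-finger parallel gripper is mounted at the origin on the work surface. World frame = base frame: x ahead of the robot, y to its left, z up, the work surface at z = 0. Lengths are in mm, angles in degrees, forces in N, time in s.
With the tool pointing down it reaches from about 350 to 800 mm from the base axis. Payload 7.3 kg.
Tool frame: the origin (TCP) lies on the centre line of the jaws, within the pads' length; the fingertips stand 8 mm ahead of it and the grasp point (between the pads) lies 11 mm behind it (robot.tip_extent is the distance from the TCP to the fingertips, in mm); z points along the fingers, y is the line along which they close (so a half turn about z gives the same grasp; the last joint's range is limited). The gripper opens to 85 mm and grips with 20 to 120 N. Pads are 22 mm wide; open, the fingers measure 114 mm over their backs; the gripper's body (76 mm by 85 mm) begins 54 mm behind the grasp point. The pads swing forward as they close: fully open they stand 13 mm farther back than shut.
Start: joints at [55.119, 19.595, 87.324, -0, 73.075, -8.365], TCP at [234.378, 469.799, 239.322] pointing down, gripper open.
Joint ranges: [-145.02, 145.02], [-44.19, 115.74], [2.07, 154.8], [-57.11, 237.11], [16.16, 152.29], [-177.93, 177.93]. Speed limits (degrees/s): [147.25, 147.25, 180, 180, 180, 180].

## Interface

Orientations are given as a 3x3 rotation matrix whose columns are the frame's x, y, z axes.
In Python, from plant import robot gives the robot as it stands. Calls block until the motion is done:
- robot.move_to(position, orientation): joint-space move of the TCP to a pose.
- robot.servo_line(position, rot=None, rate=150): straight line of the TCP; rot=None keeps the orientation; rate is the mean speed in mm/s.
- robot.set_joints(angles): joint-space move.
- robot.gripper_to(opening, f_grip=None): opening from 0.0 (shut) to 1.0 (fully open); f_grip is the grip in N (None keeps the last); returns when the fingers have stopped.
- robot.wait(seconds).
- robot.ik(position, orientation): joint angles nearest the present ones, or None.
- robot.observe(): the state.
- robot.get_image(name): name is "scene" or "top"; returns the picture (420x560x3 uint8, red, green, blue); there is no depth.
- robot.get_calibration(name): a dict with "intrinsics" (3x3 intrinsics, pixels), "distortion" ([k1, k2, p1, p2, k3] as OpenCV has them; the pictures are not rectified), "camera_from_world" (4x4, takes a point from world to camera coordinates). Camera axes: x right, y up, looking along -z (the intrinsics and any distortion apply to the point x, -y, -z); pixel columns grow to the right and rows downward; lengths in mm; the calibration is good to about 2 mm. A picture is of the moment at which its call begins. get_calibration takes no time and is no camera call.
A pose or a line that the arm cannot do raises robot.IKError and nothing moves.
- robot.job_done(): hands the job in; it is judged then, once.
The state is a dict: "t": time; "q": joint angles; "qd": joint speeds; "effort": joint torques, N m; "tcp_pos": TCP position; "tcp_rot": TCP orientation; "contact_force": force on the tool from outside, world axes, zero at the start; "ft_torque": the same for the moment, N m; "width": opening from 0.0 (shut) to 1.0 (fully open); "grasp_force": force on a finger pad.
Only numpy, scipy, OpenCV 4.12 (cv2) and the standard library are available. Lean on these libraries where they do the work, as an engineer would, in place of code of your own. Each camera call takes 0.05 s, during which the arm holds its last target. There are 200 camera calls.

## Working session

There is one attempt and no reset: what is moved stays moved. The work goes in short steps, each a Python script; the robot and the scene stay as the last script left them, time stands still between calls to the robot, and variables do not carry over. Pictures are saved under pics/ and viewed, at most 11 in all, crops included, and the job is handed in when it is done.

```bash
ls; mkdir -p pics
python3 - <<'E'
from plant import robot
import cv2,numpy as np
np.set_printoptions(precision=3,suppress=True)
for n in("scene","top"):
    cv2.imwrite(f"pics/{n}0.png",robot.get_image(n)[:,:,::-1])
    c=robot.get_calibration(n);print(n,c)
print(robot.tip_extent,robot.observe())
E
```

```text
pics
plant.py
scene {'intrinsics': array([[426.952,   0.   , 282.732],
       [  0.   , 426.952, 212.422],
       [  0.   ,   0.   ,   1.   ]]), 'distortion': array([-0.092,  0.   ,  0.   ,  0.   ,  0.   ]), 'camera_from_world': array([[   -0.547,     0.837,    -0.018,   322.131],
       [   -0.493,    -0.304,     0.815,   178.873],
       [    0.677,     0.454,     0.579, -1285.638],
       [    0.   ,     0.   ,     0.   ,     1.   ]])}
top {'intrinsics': array([[392.948,   0.   , 282.719],
       [  0.   , 392.948, 211.63 ],
       [  0.   ,   0.   ,   1.   ]]), 'distortion': array([-0.087,  0.   ,  0.   ,  0.   ,  0.   ]), 'camera_from_world': array([[   -0.022,    -1.   ,     0.004,     1.292],
       [    0.996,    -0.021,     0.086,  -575.106],
       [   -0.086,     0.006,     0.996, -1008.956],
       [    0.   ,     0.   ,     0.   ,     1.   ]])}
8.0 {'t': 0.1, 'q': array([55.117, 19.632, 87.374, -0.001, 73.076, -8.365]), 'qd': array([ 0.005, -0.058, -0.154,  0.073,  0.014, -0.082]), 'effort': array([  0.001, -43.445, -24.649,  -0.   ,   0.005,  -0.   ]), 'tcp_pos': array([234.166, 469.471, 238.685]), 'tcp_rot': array([[-0.895,  0.446, -0.001],
       [ 0.446,  0.895, -0.001],
       [ 0.   , -0.001, -1.   ]]), 'contact_force': array([-0.386,  0.002,  0.232]), 'ft_torque': array([-0.003,  0.021,  0.054]), 'grasp_force': 0.0, 'width': 1.0027075316463505}
```

View pics/scene0.png

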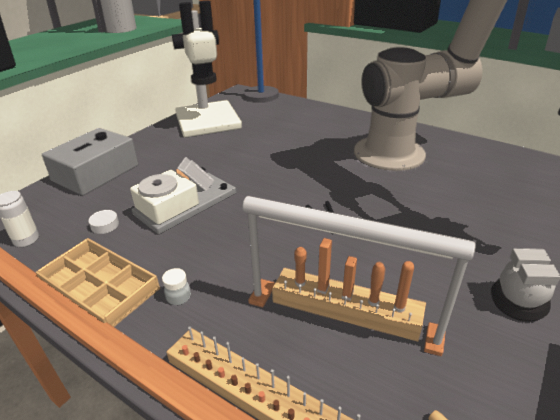

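View pics/top0.png

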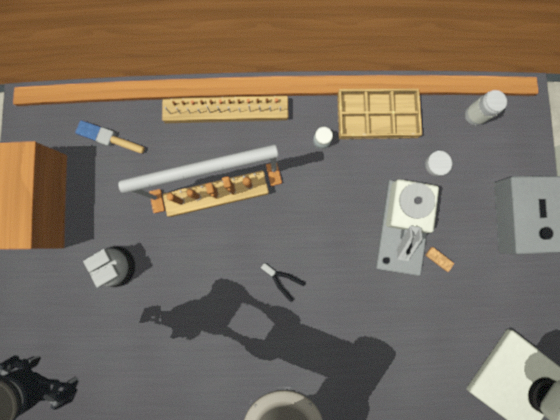

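Scene: five tools stand between columns 300 and 405. The short flat one appears to be in the middle, at about (349,275), with the long graver at (324,262). The sharpener is at about (185,190). I need enlarged crops for measurement.

Run:
```python
import cv2,numpy as np
s=cv2.imread("pics/scene0.png");t=cv2.imread("pics/top0.png")
def crop(im,x,y,w,h,k):return cv2.resize(im[y:y+h,x:x+w],None,fx=k,fy=k,interpolation=cv2.INTER_CUBIC)
# rack: scene x240-470,y190-350
cv2.imwrite("pics/c1.png",np.vstack([crop(s,255,235,200,75,4),crop(t,110,140,200,75,4)]))
a=crop(s,120,150,130,80,6);b=crop(t,350,175,130,100,6)
cv2.imwrite("pics/c2.png",a);cv2.imwrite("pics/c3.png",b)
```

```text
(no output)
```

View pics/c1.png

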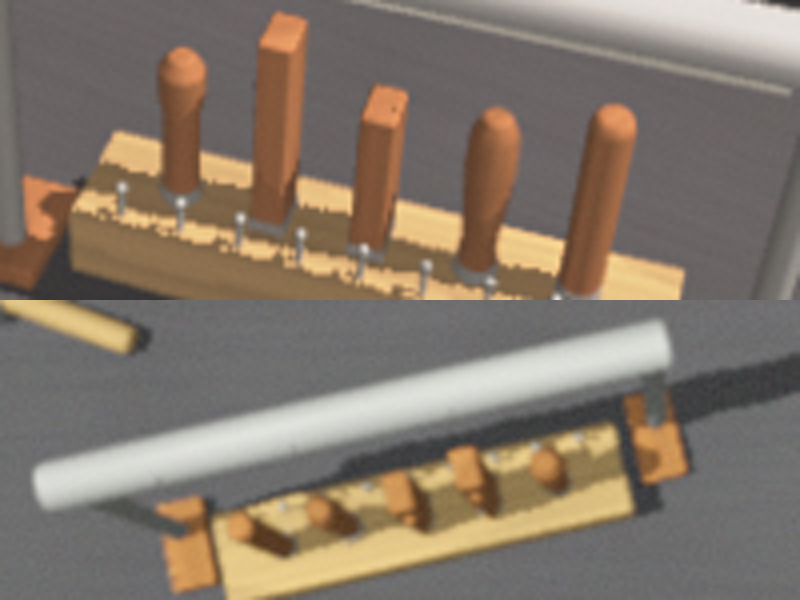

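View pics/c2.png

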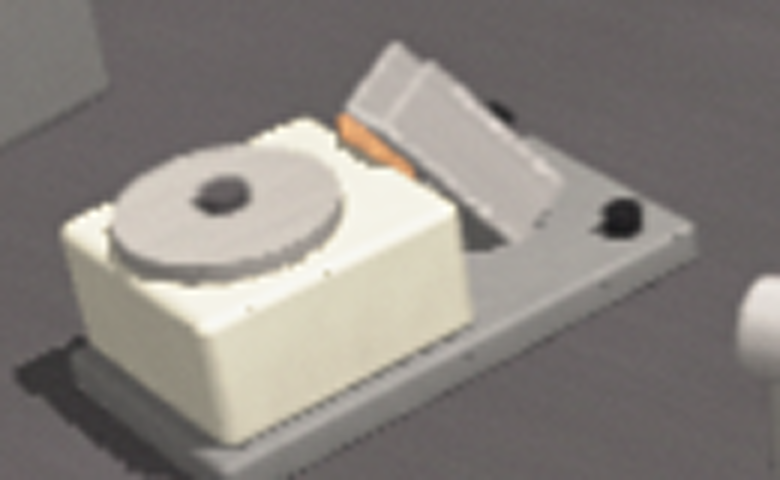

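View pics/c3.png

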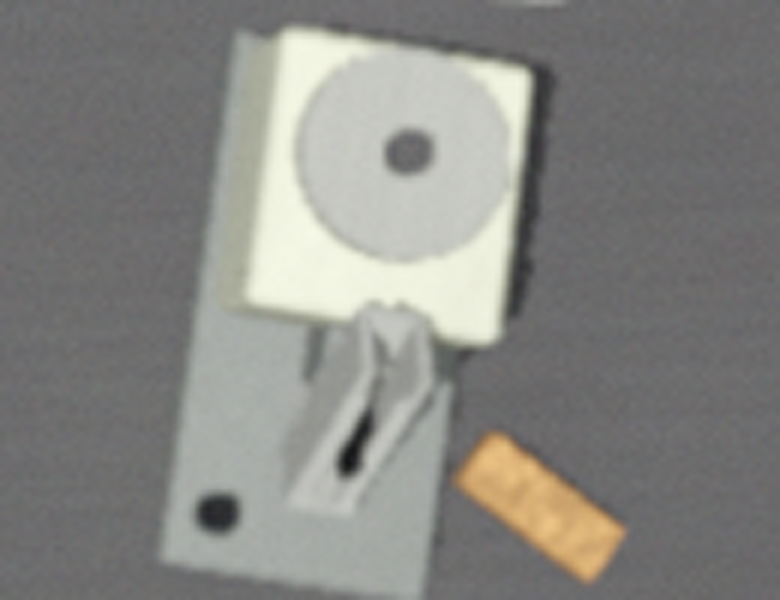

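Crops, in crop pixels:
- **Graver:** the short flat tool is in the middle slot, with its top centred at (386,106) in the scene crop and (400,485) in the top crop.
- **Rail:** the mouth corners in the scene crop are at (345,108), (398,42), (435,62) and (388,128). The slot shows in the top crop at about (360,430).

Next I fit the rack, graver and sharpener poses.

```bash
cat > vis.py <<'E'
import numpy as np,cv2
from plant import robot
CAL={n:robot.get_calibration(n) for n in("scene","top")}
def proj(n,P):
    c=CAL[n];T=c["camera_from_world"];p=np.atleast_2d(P)@T[:3,:3].T+T[:3,3]
    return cv2.projectPoints((p*[1,-1,-1]).reshape(-1,1,3),np.zeros(3),np.zeros(3),c["intrinsics"],c["distortion"])[0].reshape(-1,2)
def Rz(a):return np.array([[np.cos(a),-np.sin(a),0],[np.sin(a),np.cos(a),0],[0,0,1]])
E
cat > fit.py <<'E'
from vis import *
from scipy.optimize import least_squares
np.set_printoptions(precision=2,suppress=True)
S1=lambda u,v:("scene",255+(u+.5)/4-.5,235+(v+.5)/4-.5)
T1=lambda u,v:("top",110+(u+.5)/4-.5,140+(v-300+.5)/4-.5)
S2=lambda u,v:("scene",120+(u+.5)/6-.5,150+(v+.5)/6-.5)
T2=lambda u,v:("top",350+(u+.5)/6-.5,175+(v+.5)/6-.5)
def fit(name,obs,x0,loss="soft_l1"):
    def r(p):
        o=[]
        for (n,u,v),L in obs: o.append(proj(n,Rz(p[2])@np.array(L,float)+[p[0],p[1],p[3] if len(p)>3 else 0])[0]-[u,v])
        return np.array(o).ravel()
    s=least_squares(r,x0,loss=loss,x_scale=[10,10,.1,10][:len(x0)]);print(name,s.x);print(r(s.x).reshape(-1,2));return s.x
rack=[(S1(118,132),(-30,-135,36)),(S1(685,268),(-30,135,36)),(S1(72,213),(30,-135,36)),(S1(75,265),(30,-135,0)),
 (T1(635,512),(-30,-135,36)),(T1(615,425),(30,-135,36)),(T1(213,516),(30,135,36))]
b=fit("rack",rack,[500,100,.2])
g=[(S1(375,86),(-12,-8,0)),(S1(408,96),(-12,8,0)),(S1(362,118),(12,-8,0)),(S1(397,129),(12,8,0)),
 (S1(350,245),(12,-8,-85)),(S1(388,256),(12,8,-85)),
 (T1(385,479),(12,8,0)),(T1(411,472),(12,-8,0)),(T1(419,497),(-12,-8,0)),(T1(393,507),(-12,8,0))]
fit("graver_top",g,[b[0],b[1],b[2],121]); 
a=np.radians(35);ax=np.array([np.sin(a),0,np.cos(a)]);fx=np.array([np.cos(a),0,-np.sin(a)])
R=lambda s,d,y:np.array([-30,0,30])+s*ax+d*fx+np.array([0,y,0])
sh=[(S2(388,128),R(95,17.5,14)),(S2(435,62),R(95,-17.5,14)),(S2(562,185),R(0,-17.5,14)),(S2(345,108),R(95,17.5,-14)),(S2(398,42),R(95,-17.5,-14)),
 (S2(692,228),(-80,60,20)),(S2(695,258),(-80,60,0)),(T2(290,500),R(0,-17.5,14)),(T2(350,515),R(0,-17.5,-14)),(T2(160,563),(-80,60,0)),(T2(425,598),(-80,-60,20)),(T2(237,30),(160,60,0))]
s=fit("sharp",sh,[550,-300,0.1]);print("mouth",Rz(s[2])@[24.5,0,107.8]+[s[0],s[1],0])
E
python3 fit.py
```

```text
rack [624.8  164.42   0.21]
[[ 0.02 -0.38]
 [-0.21  0.61]
 [-0.19  0.17]
 [-0.32  0.6 ]
 [-0.23  0.54]
 [-0.33  0.24]
 [ 0.23  0.71]]
graver_top [627.29 164.29   0.25 121.29]
[[-0.68 -0.8 ]
 [ 0.32 -1.43]
 [-0.44  0.26]
 [ 0.28 -0.53]
 [-0.74  3.82]
 [-1.43  3.08]
 [-0.8  -0.22]
 [-0.89 -0.23]
 [-0.42  3.05]
 [-0.34  2.31]]
sharp [ 486.79 -329.71   -0.2 ]
[[-1.09  1.06]
 [-0.28  0.43]
 [-0.02 -0.94]
 [-0.44  0.52]
 [-0.75  0.09]
 [ 0.97 -0.48]
 [ 1.09  1.01]
 [ 0.16  0.33]
 [ 0.63 -0.31]
 [-1.36 -0.46]
 [ 0.42  1.89]
 [-0.38  1.25]]
mouth [ 510.8  -334.59  107.8 ]
```

```bash
cat > ov.py <<'E'
from vis import *
def box(im,n,k,x0,y0,O,Rm,lo,hi,col):
    P=np.array([[(lo,hi)[i][0],(lo,hi)[j][1],(lo,hi)[l][2]] for i in(0,1) for j in(0,1) for l in(0,1)])
    q=proj(n,P@Rm.T+O); q=((q-[x0,y0]+.5)*k-.5).round().astype(int)
    for a in range(8):
        for bit in(1,2,4):
            if not a&bit: cv2.line(im,tuple(map(int,q[a])),tuple(map(int,q[a|bit])),col,1)
def crop(n,f,x,y,w,h,k):return cv2.resize(cv2.imread(f)[y:y+h,x:x+w],None,fx=k,fy=k,interpolation=cv2.INTER_CUBIC)
E
python3 - <<'E'
from ov import *
out=[]
for n,x,y,w,h in(("scene",325,240,50,68),("top",190,165,50,68)):
    c0=crop(n,f"pics/{n}0.png",x,y,w,h,8); c=c0[:, :400].copy()
    R=Rz(.22);O=np.array([625,164.4,36])
    box(c,n,8,x,y,O,R,(-12,-8,0),(12,8,85),(0,255,0));box(c,n,8,x,y,O,R,(-16.8,-3,4),(-12,3,64),(255,0,0))
    out.append(c)
cv2.imwrite("pics/o1.png",np.hstack(out))
E
```

```text
(no output)
```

View pics/o1.png

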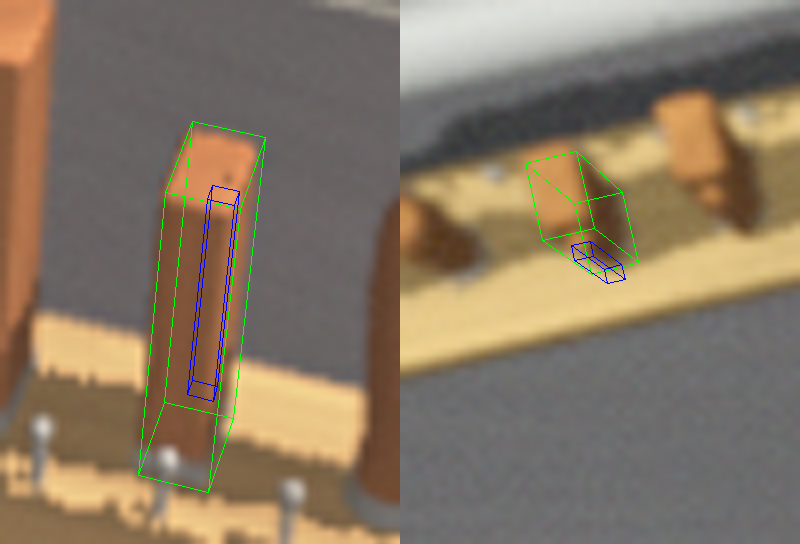

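The measurements agree: graver top at about (626,164,121) with yaw of about 0.22, and rail mouth at about (511,-335,108) with yaw -0.20. Next is the tilted approach.

```bash
cat > geo.py <<'E'
from vis import *
from scipy.spatial.transform import Rotation as Ro
np.set_printoptions(precision=2,suppress=True)
Y=.22
def toolR(Rg,s=1):   # tool rotation for graver rotation; tool z = (sin30,0,-cos30) in the graver
    z=np.array([.5,0,-np.sqrt(.75)]);y=np.array([0,s,0]);return Rg@np.column_stack([np.cross(y,z),y,z])
def rel(O,Rg,tcp):pass
E
python3 - <<'E'
from geo import *
Rg=Rz(Y);top=np.array([626,164.4,121.]);grip=top-[0,0,20]
for s in(1,-1):
    R=toolR(Rg,s);tcp=grip+11*R[:,2]
    Rs=toolR(Rz(-.2)@Ro.from_euler('y',35,degrees=True).as_matrix(),s)
    back=Rg@[-150,0,0]
    print(s,[robot.ik(p,r) for p,r in((tcp+back+[0,0,120],R),(tcp,R),(tcp+[0,0,40],R),(np.array([540,-340,160.]),Rs))])
E
```

```text
1 [array([   3.91,    5.98,  117.91,    9.68,   26.72, -106.21]), None, array([   6.55,   27.14,  102.36,    8.52,   20.85, -103.22]), array([ -38.  ,   37.84,   69.63,   -2.29,   77.02, -115.94])]
-1 [array([  3.91,   5.98, 117.91,   9.68,  26.72,  73.79]), None, array([  6.55,  27.14, 102.36,   8.52,  20.85,  76.78]), array([-38.  ,  37.84,  69.63,  -2.29,  77.02,  64.06])]
```

Run:
```python
from geo import *
top=np.array([626,164.4,121.])
for gd in(15,20):
  for t in(20,22,24,26,28,30):
    for yaw in (.15,.22,.25):
      a=np.radians(t);Rg=Rz(yaw)
      z=Rg@np.array([np.sin(a),0,-np.cos(a)]);y=Rg[:,1]*-1;R=np.column_stack([np.cross(y,z),y,z])
      q=robot.ik(top-[0,0,gd]+11*z,R);print(gd,t,yaw,q)
```

```text
15 20 0.15 [ 7.81 32.18 95.45  0.5  32.37 88.84]
15 20 0.22 [ 7.07 32.13 95.55  3.53 32.45 81.82]
15 20 0.25 [ 6.75 32.12 95.56  4.8  32.57 78.83]
15 22 0.15 [ 7.8  31.7  97.2   0.61 29.11 88.73]
15 22 0.22 [ 6.97 31.64 97.31  4.32 29.22 81.  ]
15 22 0.25 [ 6.61 31.63 97.32  5.88 29.35 77.71]
15 24 0.15 [ 7.78 31.27 98.92  0.76 25.81 88.58]
15 24 0.22 [ 6.87 31.21 99.04  5.33 25.95 79.96]
15 24 0.25 [ 6.47 31.21 99.06  7.25 26.12 76.31]
15 26 0.15 [  7.77  30.91 100.62   0.95  22.47  88.39]
15 26 0.22 [  6.76  30.85 100.75   6.65  22.66  78.6 ]
15 26 0.25 [  6.33  30.84 100.77   9.02  22.87  74.48]
15 28 0.15 [  7.76  30.62 102.29   1.2   19.1   88.12]
15 28 0.22 [  6.66  30.55 102.43   8.45  19.34  76.77]
15 28 0.25 [  6.19  30.54 102.45  11.42  19.61  72.03]
15 30 0.15 None
15 30 0.22 None
15 30 0.25 [  6.04  30.31 104.1   14.81  16.37  68.58]
20 20 0.15 [ 7.81 32.59 95.69  0.51 31.72 88.83]
20 20 0.22 [ 7.07 32.54 95.79  3.59 31.81 81.74]
20 20 0.25 [ 6.75 32.53 95.8   4.89 31.92 78.72]
20 22 0.15 [ 7.8  32.12 97.43  0.63 28.45 88.71]
20 22 0.22 [ 6.97 32.06 97.54  4.41 28.56 80.89]
20 22 0.25 [ 6.61 32.06 97.56  6.01 28.7  77.57]
20 24 0.15 [ 7.78 31.71 99.15  0.78 25.14 88.56]
20 24 0.22 [ 6.87 31.65 99.27  5.46 25.29 79.81]
20 24 0.25 [ 6.47 31.64 99.29  7.42 25.46 76.11]
20 26 0.15 [  7.77  31.36 100.84   0.97  21.8   88.36]
20 26 0.22 [  6.76  31.3  100.97   6.85  21.99  78.39]
20 26 0.25 [  6.33  31.29 100.99   9.28  22.2   74.21]
20 28 0.15 [  7.76  31.08 102.51   1.25  18.42  88.08]
20 28 0.22 [  6.66  31.01 102.65   8.74  18.67  76.45]
20 28 0.25 [  6.19  31.   102.67  11.81  18.94  71.62]
20 30 0.15 None
20 30 0.22 None
20 30 0.25 None
```

```bash
cat > geo.py <<'E'
from vis import *
from scipy.spatial.transform import Rotation as Ro
np.set_printoptions(precision=2,suppress=True)
Y=.22; A=np.radians(27); ZT=np.array([np.sin(A),0,-np.cos(A)])
def toolR(Rg):
    y=np.array([0,-1,0]);return Rg@np.column_stack([np.cross(y,ZT),y,ZT])
def st(*k):
    o=robot.observe();print({i:o[i] for i in("t","tcp_pos","contact_force","width","grasp_force")})
    return o
E
python3 - <<'E'
from geo import *
Rg=Rz(Y);R=toolR(Rg);tcp=np.array([626,164.4,101.])+11*R[:,2];back=Rg@[-150,0,0]
robot.gripper_to(28/85)
robot.move_to(tcp+back+[0,0,120],R);robot.servo_line(tcp+back,rate=200);st()
robot.servo_line(tcp+Rg@[-40,0,0],rate=150);st()
for n in("scene","top"):cv2.imwrite(f"pics/{n}1.png",robot.get_image(n)[:,:,::-1])
from ov import crop
cv2.imwrite("pics/o2.png",np.hstack([crop("scene","pics/scene1.png",260,200,200,130,2),crop("top","pics/top1.png",110,140,200,130,2)]))
E
```

```text
Traceback (most recent call last):
host.IKError: the arm cannot follow that straight line within its joint ranges
```

Run:
```python
from geo import *
Rg=Rz(Y);R=toolR(Rg);tcp=np.array([626,164.4,101.])+11*R[:,2]
st()
for bx,bz in((0,0),(-20,0),(-40,0),(-60,0),(-80,0),(-60,40),(-60,60),(-80,80),(-100,80),(-100,120),(-150,120),(0,32),(-60,60),(-40,70),(-80,120)):
    q=robot.ik(tcp+Rg@[bx,0,bz],R);print(bx,bz,q)
```

```text
{'t': 2.2333, 'tcp_pos': array([484.55, 133.23, 211.37]), 'contact_force': array([-0.23, -0.45,  1.11]), 'width': 0.329573229697464, 'grasp_force': 0.0}
0 0 [  6.71  31.15 101.81   7.71  20.33  77.51]
-20 0 [  6.47  29.6  104.99   8.69  18.74  76.29]
-40 0 [  6.21  28.08 108.11   9.85  17.19  74.87]
-60 0 None
-80 0 None
-60 40 [  5.92  22.58 109.04   8.2   21.74  76.41]
-60 60 [  5.92  20.74 107.8    7.24  24.79  77.46]
-80 80 [  5.61  17.17 109.32   7.03  26.85  77.48]
-100 80 [  5.27  15.3  112.15   7.62  25.94  76.59]
-100 120 [  5.27  11.94 108.94   6.2   32.46  78.21]
-150 120 [  4.24   6.78 115.52   7.34  31.15  76.25]
0 32 [  6.71  28.33 100.26   6.41  24.68  78.91]
-60 60 [  5.92  20.74 107.8    7.24  24.79  77.46]
-40 70 [  6.21  21.67 104.16   6.3   27.46  78.7 ]
-80 120 [  5.61  13.95 106.19   5.8   33.17  78.9 ]
```

Run:
```python
from geo import *
Rg=Rz(Y);R=toolR(Rg);tcp=np.array([626,164.4,101.])+11*R[:,2]
robot.servo_line(tcp+Rg@[-70,0,60],rate=150)
robot.servo_line(tcp+Rg@[-35,0,15],rate=80);st()
for n in("scene","top"):cv2.imwrite(f"pics/{n}1.png",robot.get_image(n)[:,:,::-1])
from ov import crop
cv2.imwrite("pics/o2.png",np.hstack([crop("scene","pics/scene1.png",300,220,130,110,3),crop("top","pics/top1.png",145,150,130,110,3)]))
```

```text
{'t': 3.9167, 'tcp_pos': array([596.66, 157.86, 106.38]), 'contact_force': array([ 0.03, -0.45,  0.22]), 'width': 0.329010262915203, 'grasp_force': 0.0}
```

View pics/o2.png

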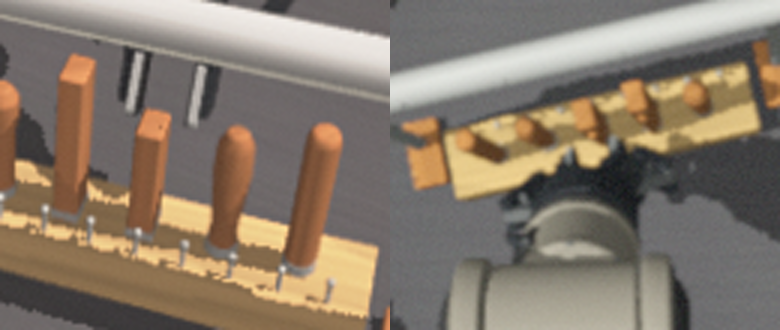

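The fingers straddle the graver's line: tip midpoint (166,117) in the scene crop and (593,145) in the top crop, both in line with the graver. I go in, grip and lift.

Run:
```python
from geo import *
Rg=Rz(Y);R=toolR(Rg);tcp=np.array([626,164.4,101.])+11*R[:,2]
f0=robot.observe()["contact_force"]
for p in([-20,0,5],[-10,0,0],[0,0,0]):
    robot.servo_line(tcp+Rg@p,rate=60);d=robot.observe()["contact_force"]-f0
    if np.linalg.norm(d)>4: print("contact",p,d);raise SystemExit
robot.gripper_to(0,f_grip=80);o=st()
print("width mm",o["width"]*85)
if o["width"]*85<10: raise SystemExit
p=o["tcp_pos"]
robot.servo_line(tcp+[0,0,33],rate=40);robot.wait(.25);st()
for n in("scene","top"):cv2.imwrite(f"pics/{n}2.png",robot.get_image(n)[:,:,::-1])
robot.servo_line(tcp+Rg@[-80,0,75],rate=120);st()
robot.servo_line(tcp+Rg@[-150,0,120],rate=150);o=st()
for n in("scene","top"):cv2.imwrite(f"pics/{n}3.png",robot.get_image(n)[:,:,::-1])
from ov import crop
cv2.imwrite("pics/o3.png",np.hstack([crop("scene","pics/scene2.png",270,200,130,110,3),crop("scene","pics/scene3.png",270,180,130,110,3)]))
```

```text
{'t': 5.375, 'tcp_pos': array([630.85, 165.5 ,  91.38]), 'contact_force': array([0.6 , 0.31, 1.6 ]), 'width': 0.1754502867681372, 'grasp_force': 77.8450334072113}
width mm 14.913274375291662
{'t': 6.6, 'tcp_pos': array([630.79, 165.49, 123.94]), 'contact_force': array([ 0.35, -0.26, -0.65]), 'width': 0.17746197800404864, 'grasp_force': 78.03422212600708}
{'t': 7.6, 'tcp_pos': array([553.25, 148.03, 166.23]), 'contact_force': array([-0.27,  0.51, -0.78]), 'width': 0.1747507447988004, 'grasp_force': 78.03195476531982}
{'t': 8.3083, 'tcp_pos': array([485.02, 132.77, 211.1 ]), 'contact_force': array([0.58, 0.16, 0.17]), 'width': 0.17675840410490107, 'grasp_force': 78.03240180015564}
```

View pics/o3.png

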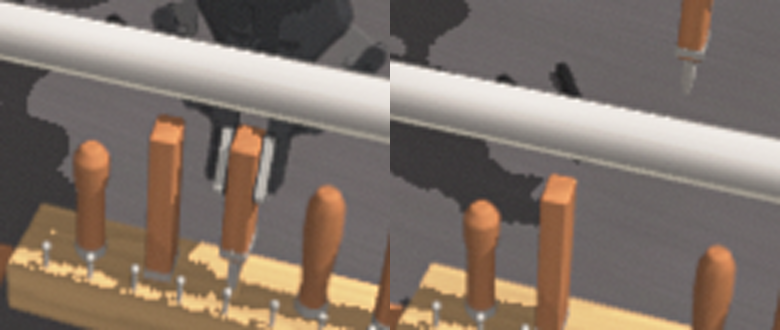

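Left half: the graver at (240,190) is clear of its slot. Right half: it is out past the lamp, with the other tools standing. Next I hover over the rail mouth and check the alignment.

```bash
cat >> geo.py <<'E'
SO=np.array([486.8,-329.7,0]);SR=Rz(-.2)
RG=SR@Ro.from_euler('y',35,degrees=True).as_matrix()   # rail frame / goal graver rotation
MOUTH=SO+SR@[24.5,0,107.8]
# graver origin in the tool frame as gripped
R0=toolR(Rz(Y));G_T=R0.T@(np.array([626,164.4,36])-[630.85,165.5,91.38])
RT=toolR(RG)
def tcp_for(depth,off=(0,0)):  # tip at depth below mouth along the rail; off = rail x,y mm
    org=MOUTH+RG@[off[0],off[1],30-depth]
    return org-RT@G_T
E
python3 - <<'E'
from geo import *
o=robot.observe()
print(robot.ik(tcp_for(-60),RT),robot.ik(tcp_for(65),RT))
robot.move_to(tcp_for(-70),RT);robot.servo_line(tcp_for(-8),rate=80);robot.wait(.3);o=st();print(tcp_for(-8))
for n in("scene","top"):cv2.imwrite(f"pics/{n}4.png",robot.get_image(n)[:,:,::-1])
from ov import *
x,y,w,h,k=150,100,100,100,6
c=crop("scene","pics/scene4.png",x,y,w,h,k)
Rg=o["tcp_rot"]@R0.T@Rz(Y);O=o["tcp_pos"]+o["tcp_rot"]@G_T
raw=c.copy()
box(c,"scene",k,x,y,O,Rg,(-12,-8,0),(12,8,85),(0,255,0));box(c,"scene",k,x,y,O,Rg,(-7,-3,-30),(7,3,0),(255,0,0))
box(c,"scene",k,x,y,MOUTH,RG,(-17.5,-14,-95),(17.5,14,0),(0,0,255))
cv2.imwrite("pics/o4.png",cv2.resize(np.hstack([raw[:,:],c]),None,fx=2/3,fy=2/3,interpolation=cv2.INTER_AREA))
E
```

```text
[-35.44  43.95  48.2   -3.26  95.15  65.94] [-37.96  40.14  71.92  -3.68  75.14  64.67]
{'t': 11.45, 'tcp_pos': array([ 567.48, -346.06,  181.58]), 'contact_force': array([-0.17, -0.11, -0.5 ]), 'width': 0.17750588470796938, 'grasp_force': 77.84388184547424}
[ 567.3  -346.    181.44]
```

View pics/o4.png

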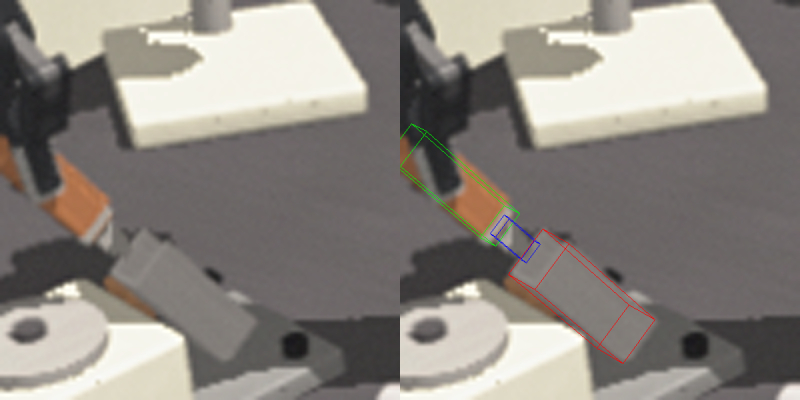

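The graver axis and the rail agree closely. One closer look at the blade and mouth.

Run:
```python
from geo import *
from ov import *
o=robot.observe();Rg=o["tcp_rot"]@R0.T@Rz(Y);O=o["tcp_pos"]+o["tcp_rot"]@G_T
x,y,w,h,k=155,130,56,60,10
c=crop("scene","pics/scene4.png",x,y,w,h,k)
box(c,"scene",k,x,y,O,Rg,(-12,-8,0),(12,8,60),(0,255,0));box(c,"scene",k,x,y,O,Rg,(-7,-3,-30),(7,3,0),(255,0,0))
box(c,"scene",k,x,y,MOUTH,RG,(-17.5,-14,-95),(17.5,14,0),(0,0,255))
cv2.imwrite("pics/o5.png",c)
p0=proj("scene",MOUTH)[0]
for d in([1,0,0],[0,1,0],[0,0,1]):print(proj("scene",MOUTH+RG@np.array(d)*10)[0]-p0)
```

```text
[-2.45  3.3 ]
[2.36 1.35]
[-2.47 -2.13]
```

View pics/o5.png

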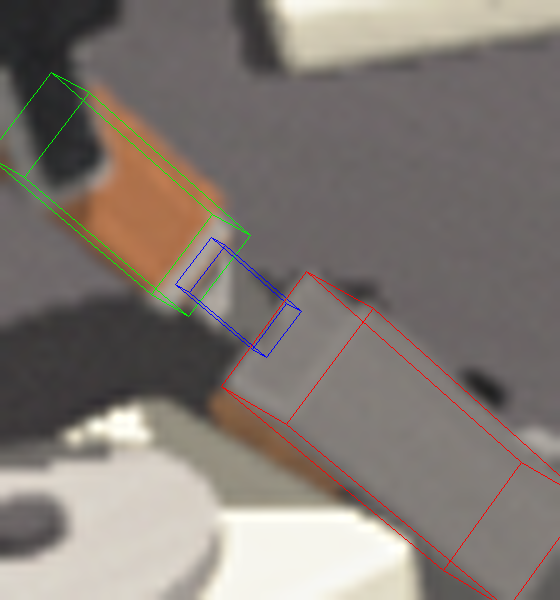

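The ridge accounts for the extra 17 px on the handle's upper edge at about (230,195), and the other edges match within about 1 mm. I insert with force monitoring.

```bash
cat > ins.py <<'E'
from geo import *
import sys
d,dmax,step,flim=map(float,sys.argv[1:5]);off=eval(sys.argv[5]) if len(sys.argv)>5 else (0,0)
f0=np.array([-.17,-.11,-.5])
while d<dmax:
    d=min(d+step,dmax);robot.servo_line(tcp_for(d,off),rate=60 if step>3 else 30);robot.wait(.05)
    o=robot.observe();f=RG.T@(o["contact_force"]-f0);e=RG.T@(o["tcp_pos"]-tcp_for(d,off))
    print(round(d,1),"f",f,"err",e,round(o["t"],1))
    if f[2]>flim or np.hypot(f[0],f[1])>12:print("STOP");break
E
python3 ins.py -8 40 6 6
```

```text
-2.0 f [0.   0.22 0.41] err [-0.03  0.   -0.14] 11.8
4.0 f [-0.07 -0.61 -0.59] err [-0.02  0.03  0.02] 12.2
10.0 f [ 0.02  0.1  -0.52] err [-0.01  0.03  0.08] 12.4
16.0 f [ 0.62 -0.48  0.68] err [-0.    0.    0.05] 12.8
22.0 f [-0.23 -0.07  0.8 ] err [-0.01  0.02  0.05] 13.1
28.0 f [ 0.   -0.23  0.52] err [-0.01  0.03 -0.02] 13.3
34.0 f [-3.3   2.4  10.69] err [ 0.17 -0.05  3.74] 13.7
STOP
```

Contact at about 31 mm, where the handle's lower edge meets the mouth. The side force suggests shifting towards the slot side and +y, so I back off and retry.

```bash
python3 - <<'E'
from geo import *
robot.servo_line(tcp_for(27),rate=40);robot.servo_line(tcp_for(27,(-1.5,1)),rate=20);st()
E
python3 ins.py 27 44 2 4 "(-1.5,1)"
```

```text
{'t': 14.225, 'tcp_pos': array([ 546.35, -340.7 ,  153.33]), 'contact_force': array([-0.08, -0.19, -0.05]), 'width': 0.1771796410181765, 'grasp_force': 77.8712010383606}
29.0 f [0.42 0.83 0.74] err [-0.03 -0.02 -0.16] 14.5
31.0 f [ 0.93 -0.01  0.01] err [-0.    0.02 -0.06] 14.8
33.0 f [-0.08 -0.95  0.29] err [-0.01 -0.   -0.08] 15.1
35.0 f [ 0.94 -0.21  0.56] err [-0.01  0.04 -0.09] 15.4
37.0 f [-0.06  0.14  0.07] err [ 0.01  0.03 -0.08] 15.7
39.0 f [0.51 0.14 0.19] err [-0.02 -0.   -0.09] 16.0
41.0 f [0.38 0.56 0.05] err [-0.02  0.01 -0.05] 16.3
43.0 f [0.39 0.26 0.98] err [-0.    0.02 -0.1 ] 16.6
44.0 f [-0.9   0.15  1.32] err [-0.02  0.02 -0.01] 16.9
```

Inside and free. I push on.

```bash
python3 ins.py 44 74 2 22 "(-1.5,1)"
```

```text
46.0 f [ 0.63  0.28 -0.23] err [-0.02  0.03 -0.09] 17.2
48.0 f [0.49 0.68 0.24] err [-0.01  0.   -0.07] 17.5
50.0 f [0.17 0.04 0.77] err [-0.04  0.01 -0.07] 17.8
52.0 f [0.14 0.08 4.25] err [ 0.03 -0.05  0.59] 18.1
54.0 f [ 0.95 -0.27  4.96] err [ 0.05 -0.06  0.43] 18.4
56.0 f [0.1  0.17 4.28] err [ 0.06 -0.08  0.07] 18.7
58.0 f [-0.43  0.42  3.29] err [ 0.05 -0.08 -0.12] 19.0
60.0 f [ 0.79 -0.05  4.3 ] err [ 0.02 -0.05 -0.19] 19.3
62.0 f [ 0.44 -0.33  4.72] err [ 0.   -0.05 -0.17] 19.6
64.0 f [ 0.77 -0.71  3.82] err [ 0.01 -0.06 -0.21] 19.9
66.0 f [-1.47  0.    9.98] err [ 0.   -0.11  1.26] 20.2
68.0 f [-2.27  1.5  16.24] err [ 0.03 -0.16  3.11] 20.5
70.0 f [-5.42  2.52 20.6 ] err [ 0.06 -0.17  4.94] 20.8
72.0 f [-8.79  3.92 27.22] err [ 0.05 -0.23  6.79] 21.1
STOP
```

It bottomed solidly at about 65 mm, as the geometry predicts. I relax, release and retreat.

Run:
```python
from geo import *
off=(-1.5,1)
robot.servo_line(tcp_for(65.3,off),rate=20);robot.wait(.2);st()
robot.gripper_to(.36);robot.wait(.2);st()
p=tcp_for(65.3,off)
robot.servo_line(p-RT[:,2]*60,rate=60);robot.servo_line(p-RT[:,2]*60+[-120,0,80],rate=200);robot.wait(.5);st()
for n in("scene","top"):cv2.imwrite(f"pics/{n}6.png",robot.get_image(n)[:,:,::-1])
from ov import *
Rg=RG;x,y,w,h,k=140,125,65,90,6
c=crop("scene","pics/scene6.png",x,y,w,h,k)
box(c,"scene",k,x,y,MOUTH+RG@[0,0,-35],RG,(-12,-8,0),(12,8,85),(0,255,0))
d=crop("scene","pics/scene6.png",255,220,65*3,90*3,2)
cv2.imwrite("pics/o6.png",np.hstack([c,d]))
```

```text
{'t': 21.8083, 'tcp_pos': array([ 525.46, -336.55,  122.74]), 'contact_force': array([ 2.95, -0.39,  6.79]), 'width': 0.17509489796479732, 'grasp_force': 79.01096820831299}
{'t': 22.3083, 'tcp_pos': array([ 524.84, -336.31,  121.88]), 'contact_force': array([-0.44,  0.43, -0.02]), 'width': 0.3623090132787649, 'grasp_force': 0.0}
{'t': 24.8333, 'tcp_pos': array([ 413.39, -338.03,  261.51]), 'contact_force': array([ 1.63,  1.27, -0.3 ]), 'width': 0.36225083113952233, 'grasp_force': 0.0}Traceback (most recent call last):
  File "<stdin>", line 13, in <module>
    return _nx.concatenate(arrs, 1, dtype=dtype, casting=casting)
           ~~~~~~~~~~~~~~~^^^^^^^^^^^^^^^^^^^^^^^^^^^^^^^^^^^^^^^
ValueError: all the input array dimensions except for the concatenation axis must match exactly, but along dimension 0, the array at index 0 has size 540 and the array at index 1 has size 400
```

Run:
```python
from geo import *
from ov import *
x,y,w,h,k=140,125,65,90,6
c=crop("scene","pics/scene6.png",x,y,w,h,k)
box(c,"scene",k,x,y,MOUTH+RG@[0,0,-35],RG,(-12,-8,0),(12,8,85),(0,255,0))
d=crop("scene","pics/scene6.png",255,220,200,180,2)
d=cv2.copyMakeBorder(d,0,540-d.shape[0],0,0,cv2.BORDER_CONSTANT)
cv2.imwrite("pics/o6.png",np.hstack([c,d]))
```

View pics/o6.png

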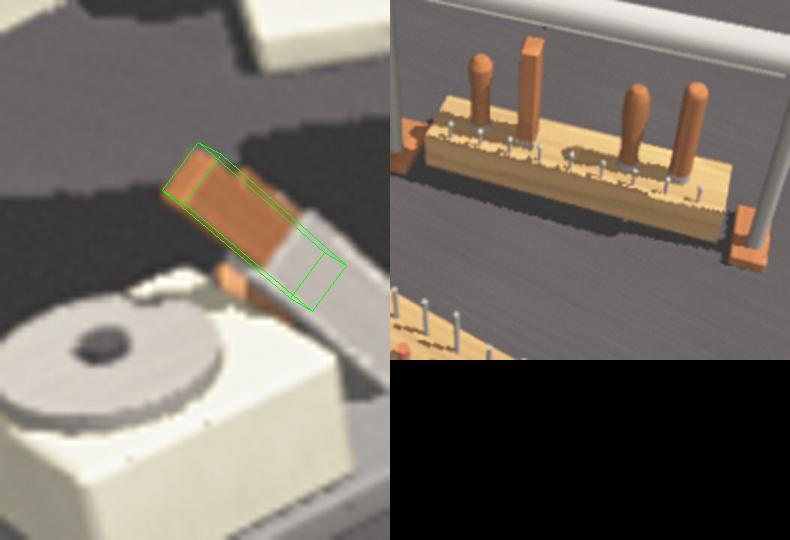

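The graver sits within about 1 px of the predicted home pose, its top at (195,170) in the crop. The ridge is on the slot side, and the four other tools are standing. I hand the job in.

```bash
python3 -c "
from plant import robot
print(robot.job_done())"
```

```text
the job is handed in; nothing more can be done
None
```

The job is handed in: the graver is in the rail with its ridge in the slot, pushed down to the carrier's solid stop and released, and the other four tools are still standing in the rack; the hand-in returned no verdict.

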